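Load two battery packs into a sprung tester track

ROBOT

A 6-joint arm with a two-finger parallel gripper is mounted at the origin on the work surface. World frame = base frame: x ahead of the robot, y to its left, z up, the work surface at z = 0. Lengths are in m, angles in rad, forces in N, time in s.
With the tool pointing down it reaches from about 0.3 to 0.875 m from the base axis. Payload 4.2 kg.
Tool frame: the origin (TCP) lies at the very end of the fingers, on their centre line; the grasp point (between the pads) lies 19 mm behind it; z points along the fingers, y is the line along which they close (so a half turn about z gives the same grasp; the last joint's range is limited). The gripper opens to 85 mm and grips with 20 to 120 N. Pads are 22 mm wide; open, the fingers measure 114 mm over their backs; the gripper's body (76 mm by 85 mm) begins 54 mm behind the grasp point. The pads swing forward as they close: fully open they stand 13 mm farther back than shut.
Start: joints at [1.247, 0.32, 1.565, -0, 1.257, -0.02], TCP at [0.172, 0.549, 0.231] pointing down, gripper open.
Joint ranges: [-3.11, 3.11], [-0.84, 2.01], [0.21, 2.61], [-1.34, 4.49], [0.05, 2.63], [-2.56, 2.56]. Speed limits (rad/s): [2.57, 2.57, 3.14, 3.14, 3.14, 3.14].

INTERFACE

Orientations are given as a unit quaternion [w, x, y, z].
In Python, from rig import arm gives the robot as it stands. The module is installed in compiled form; this text tells all that it offers.
- The arm moves only by the tool send_rows, never from a script. Its arguments are lists of equal length, an entry for each row: "travel": the shift along the tool's x, y, z in m, a list of three; "twist": the turn about the tool's z in rad. A call has 1 to 12 rows; each row is the pose to reach, as a shift and turn from the pose commanded when the call began, along the tool's axes at that moment; what a row does not reach only later rows make up. A row lasts 1/10 s, in which the tool goes at most 50 mm and 8.59 degrees, less where a joint would pass 70% of its speed; a pose out of reach is approached as far as the arm can. A call with a gripper value outside its range is refused whole. "gripper" is the opening, from 0 (shut) to 1 (fully open), set as the call begins (left out, the last holds). The fingers move at their own pace and stop on an object; the grip force is fixed at half the most. Time passes only in rows, so rows that repeat a pose let the fingers close. It gives the time, the measured TCP pose, the force, the opening and the grip force at its end, in the units of the state.
- arm.sense(): the state, without advancing time (a new reading comes with each control period).
- arm.camera(name): name is "side" or "top"; returns (picture, depth): 384x512x3 uint8, red, green, blue; 384x512 float32, m along the optical axis (not along the pixel's ray), 0 where there is no reading.
- arm.calibration(name): a dict with "fx", "fy", "cx", "cy" (pixels), "T" (4x4, takes a point from camera to world coordinates). Camera axes: x right, y down, z forward; pixel columns grow to the right and rows downward; lengths in m; the calibration is good to about 2 mm. A picture is of the moment at which its call begins. calibration takes no time and is no camera call.
- arm.close_job(): hands the job in; it is judged then, once.
The state is a dict: "t": time; "joint_positions": joint angles; "qvel": joint speeds; "effort": joint torques, N m; "tcp_pos": TCP position; "eef_rot": TCP orientation; "ft_force": force on the tool from outside, world axes, zero at the start; "wrist_torque": the same for the moment, N m; "opening": opening from 0.0 (shut) to 1.0 (fully open); "finger_force": force on a finger pad.
Only numpy, scipy, OpenCV 4.12 (cv2) and the standard library are available. Lean on these libraries where they do the work, as an engineer would, in place of code of your own. Each camera call takes 0.05 s, during which the arm holds its last target. There are 200 camera calls.

TASK

Load the orange battery pack and then the blue one into the tester's track, brass contact ends towards the tester's grey head, using each pack to press the red sprung follower back and letting it close behind the pack. Push each pack gently right down onto the track floor before you let go, so that its toe slips home: orange upright against the head, blue upright right behind it. Never ram the follower against its stop or a pack onto the track, and leave the grey pack and everything else on the bench where it is.

Things in the scene. Friction and masses are not known exactly. Their poses are not given: they have to be found in the camera images.
- tester: Battery tester fixed to the bench: black base 66 x 200 mm with a straight open-topped track along its local y. Origin: centre of the base's underside, at bench height; z up; local +y runs along the track away from the head. A press of over 40 N by a pack on the tester (walls, head, follower) or on the track floor, or by the robot on the tester, counts as ramming.
- head (a point): Middle of the head's contact face (brass strips on a white bar), tester local (0, -50, 0) mm, at bench height; axes as the tester's. Grey head block, 66 mm wide, local y -100 to -57 mm, top 50 mm above the bench; white bar y -57 to -50, from 8 to 29 mm above the track floor. Under the bar is a gap 8 mm high, 7 mm deep that takes a pack's toe only when the pack is fully down.
- slot1 (a point): Point under the centre of the seated orange pack, at bench height, tester local (0, -20, 0) mm; axes as the tester's. The hard, level track floor above it is adjustable, 10 to 22 mm above the bench; its height is not reported: feel for it. Track walls: 29 mm apart inside, 5 mm thick, tops 27 mm above the bench, no lead-in. Grip packs high, fingertips above the walls.
- slot2 (a point): Point under the centre of the seated blue pack, tester local (0, +40, 0) mm, at bench height; axes as the tester's. Its toe goes into the notch of the orange pack, only when both are fully down. A pack let go above the floor drops hard, or is pinched by the follower and hangs, its toe butting 5 mm short of home.
- follower_face (a point): Middle of the top edge of the follower's front face (which presses the packs), 98 mm above the bench; axes as the tester's. The follower is a red upright plate 27 mm wide, 6 mm thick, from 23 to 98 mm above the bench, with a steel coil drum and side arms low behind it.
- follower (a joint): Travel of the follower along the tester's +y, m. 0 = at rest, face 30 mm from the contacts (local y -20 mm); hard stop at 0.099, face 129 mm from the contacts: 4 mm more than two packs and one toe. A damped spring always returns it to 0 (no catch): 4.4 N at 0, 5.6 N at 0.03 (one pack in), 8 N at 0.09 (two packs), plus 0.25 N per 10 mm/s of push.
- orange_pack: Orange battery pack, upright block 26 x 60 x 46 mm (local x, y, z), about 120 g; origin under the centre of the 60 mm, z up. Contact end (brass strips, brass bar on top) at local -y, with a black toe at its foot sticking out 5 mm more, 6 mm high; a notch 7 mm deep, 8 mm high under the +y end. Stands loose on the bench. Goes in first.
- blue_pack: Blue battery pack, upright block 26 x 60 x 46 mm (local x, y, z), about 120 g; origin under the centre of the 60 mm, z up. Contact end (brass strips, brass bar on top) at local -y, with a black toe at its foot sticking out 5 mm more, 6 mm high; a notch 7 mm deep, 8 mm high under the +y end. Stands loose on the bench. Goes in second.
- grey_pack: Grey battery pack, upright block 26 x 60 x 46 mm (local x, y, z), about 120 g; origin under the centre of the 60 mm, z up. Contact end (brass strips, brass bar on top) at local -y, with a black toe at its foot sticking out 5 mm more, 6 mm high; a notch 7 mm deep, 8 mm high under the +y end. Stands loose on the bench. A worn spare to be left alone.
- orange_pack_contacts (a point): Foot of the orange pack's contact end: local (0, -30, 0) mm of the pack.
- blue_pack_contacts (a point): Foot of the blue pack's contact end: local (0, -30, 0) mm of the pack.
- screwdriver: Screwdriver 170 mm lying on the bench beyond the tester; leave alone.
- brush: Brush 170 mm lying on the bench beyond the tester; leave alone.
- cleaner: White cleaner bottle, 56 mm across, 150 mm tall, origin under its centre; leave alone.
- tape: Yellow tape roll lying flat, 90 mm across, 24 mm high; leave alone.
- screw_tin: Small metal screw tin, 48 mm across, 24 mm high, near the packs; leave alone.
- tool_cup: Black open cup, 76 mm across, 90 mm high; leave alone.
Things that resemble listed ones, but are neither listed nor needed, are in the scene too. There is more than one size of the orange_pack; the one meant has the size given above.

How it is judged:
On the way, in this order (a step that is already met when the one before it is completed fails the run):
1. the orange pack stands fully down in the track, contacts against the head, let go, the follower closed on it (y of orange_pack in the frame of tester between -0.0225 and -0.0175 m and x of orange_pack in the frame of tester between -0.003 and 0.003 m and y of orange_pack_contacts in the frame of tester below -0.045 m and angle between orange_pack's own z axis and vertical below 0.04 rad and contact force between orange_pack and the fingers below 0.1 N and linear speed of orange_pack below 0.01 m/s and value of joint follower below 0.034 m), for 0.2 s.
2. the blue pack stands fully down behind it, let go, the follower closed on it (y of blue_pack in the frame of tester between 0.0375 and 0.0425 m and x of blue_pack in the frame of tester between -0.003 and 0.003 m and y of blue_pack_contacts in the frame of tester below 0.015 m and angle between blue_pack's own z axis and vertical below 0.04 rad and contact force between blue_pack and the fingers below 0.1 N and linear speed of blue_pack below 0.01 m/s and value of joint follower above 0.086 m), for 0.2 s.
At the end, for the whole second after the job is handed in: Orange pack at slot1 and blue pack at slot2, contact ends towards the head, each within 2.5 mm along and 3 mm across the track (their toes home under the head's bar and in the orange pack's notch), upright within 0.04 rad, still and not held (y of orange_pack in the frame of tester between -0.0225 and -0.0175 m and x of orange_pack in the frame of tester between -0.003 and 0.003 m and y of orange_pack_contacts in the frame of tester below -0.045 m and angle between each of orange_pack, blue_pack's own z axis and vertical below 0.04 rad and y of blue_pack in the frame of tester between 0.0375 and 0.0425 m and x of blue_pack in the frame of tester between -0.003 and 0.003 m and y of blue_pack_contacts in the frame of tester below 0.015 m and contact force between each of orange_pack, blue_pack and the fingers below 0.1 N and linear speed of each of orange_pack, blue_pack below 0.01 m/s); the robot touches nothing.
It fails at once if a pack pressed on the tester (head, floor, walls, follower) with more than 40 N (contact force between any of orange_pack, blue_pack and tester above 40 N).
It fails at once if a pack pressed on the track floor with more than 40 N (contact force between any of orange_pack, blue_pack and track_floor above 40 N).
It fails at once if the packs pressed on each other with more than 40 N (contact force between orange_pack and blue_pack above 40 N).
It fails at once if the robot pressed on the tester with more than 40 N (contact force between any of the fingers, the arm and tester above 40 N).
It fails at once if the grey pack or another bystander moved more than 15 mm (distance of any of screwdriver, brush, cleaner, tape, screw_tin, tool_cup, grey_pack from where it was at the start of the episode above 0.015 m).
It also fails if it takes over 72 s, if anything falls off the work surface, if the arm or the gripper's body presses on something with over 40 N, if the wrist force passes 120 N, or if a joint passes its speed limit or range.

## Working session

There is one attempt and no reset: what is moved stays moved. The work goes in short steps, Python scripts to look and compute and a tool call to move; the robot and the scene stay as the last step left them, time stands still between calls to the robot, and variables do not carry over. Pictures are saved under pics/ and viewed, at most 10 in all, crops included, and the job is handed in when it is done.

Besides the shell and the picture viewer there is one more tool, called as name(argument=value, ...) on one line, values as JSON. send_rows: Moves the arm, as the interface text tells. Its arguments: {"type":"object","properties":{"travel":{"type":"array"},"twist":{"type":"array"},"gripper":{"type":"number"}},"required":["travel","twist"]}

```bash
mkdir -p pics; python3 - <<'E'
from rig import arm
import cv2,numpy as np
for n in("side","top"):
    p,d=arm.camera(n); c=arm.calibration(n)
    np.savez(f'{n}0.npz',p=p,d=d)
    cv2.imwrite(f'pics/{n}0.png',cv2.resize(p[:,:,::-1],(800,600),interpolation=cv2.INTER_CUBIC))
    print(n,{k:np.round(v,4).tolist() for k,v in c.items()})
s=arm.sense();print(s)
E
```

```text
side {'fx': 363.1315, 'fy': 363.1315, 'cx': 258.2121, 'cy': 197.8405, 'T': [[0.8025, -0.3898, 0.4517, 0.1241], [-0.5966, -0.5225, 0.6092, -0.6672], [-0.0015, -0.7583, -0.6519, 0.7944], [0.0, 0.0, 0.0, 1.0]]}
top {'fx': 462.874, 'fy': 462.874, 'cx': 260.6545, 'cy': 195.7466, 'T': [[0.001, -0.9972, 0.0742, 0.4954], [-1.0, -0.0004, 0.0086, -0.0328], [-0.0085, -0.0742, -0.9972, 1.5917], [0.0, 0.0, 0.0, 1.0]]}
{'t': 0.1, 'joint_positions': array([ 1.24700744e+00,  3.20222908e-01,  1.56554869e+00,  1.50036471e-05,
        1.25739097e+00, -1.99958996e-02]), 'qvel': array([-2.95095683e-04, -9.76412336e-04, -2.94809785e-03, -3.01667977e-05,
       -7.12333101e-04, -1.46712286e-03]), 'effort': array([ 6.30419909e-04, -4.16410160e+01, -2.34704518e+01,  9.11474535e-05,
        4.86805133e-03, -1.39995808e-05]), 'tcp_pos': array([0.17186538, 0.54827376, 0.23057248]), 'eef_rot': array([-1.41294329e-04,  1.51315305e-01,  9.88485236e-01, -7.72169894e-04]), 'ft_force': array([ 0.84244772,  0.0379816 , -0.30214783]), 'wrist_torque': array([ 0.01711922,  0.05396298, -0.0116238 ]), 'finger_force': 0.0, 'opening': 0.9992046478076698}
```

View pics/side0.png

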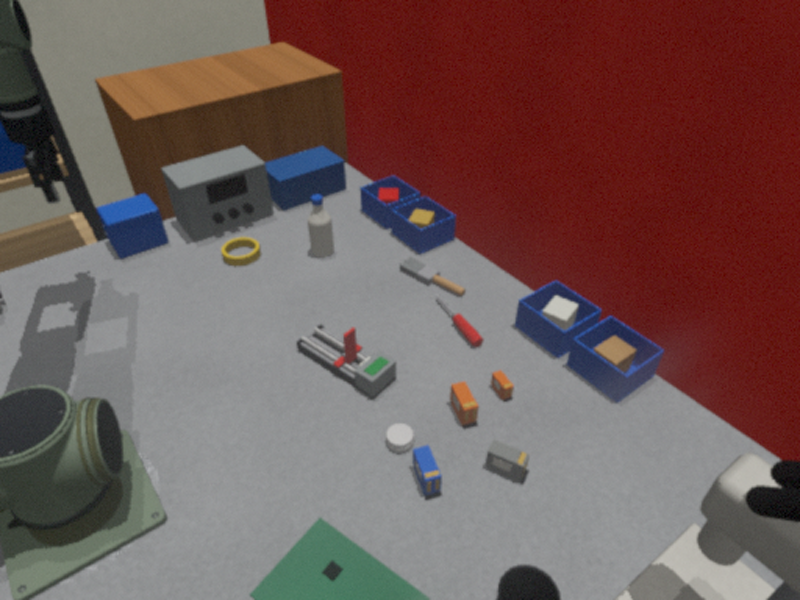

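View pics/top0.png

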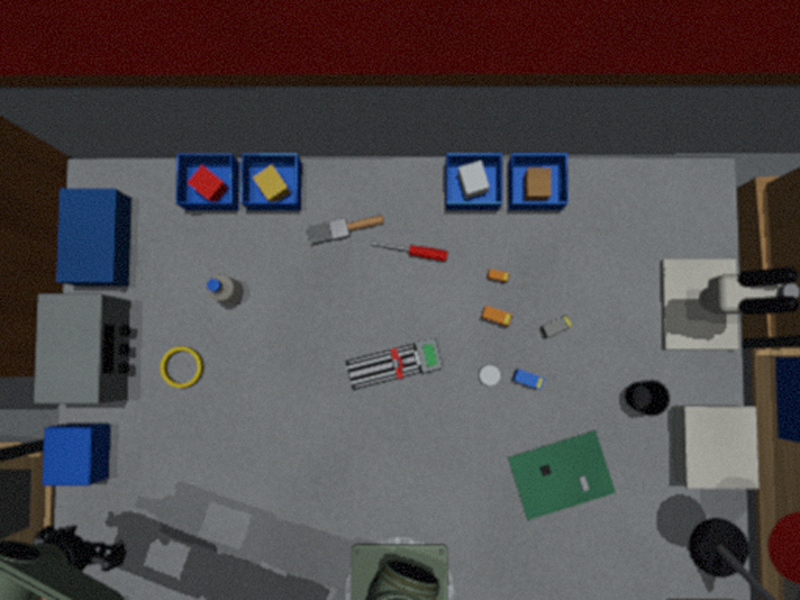

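The candidates for the orange pack are the larger orange pack (top 496,316; side 463,402) and a smaller orange decoy (top 498,275; side 502,385). The blue pack is at top 527,379 / side 427,470, and the other blue things are bins and boxes. The grey pack is at top 555,327 and the tester at 395,363, with its head on the right. I choose the larger orange one and will check its size and brass end next.

```bash
cat > h.py <<'E'
import numpy as np,cv2
from rig import arm
def cloud(n,p=None,d=None):
    if d is None: p,d=arm.camera(n)
    c=arm.calibration(n);v,u=np.mgrid[0:d.shape[0],0:d.shape[1]]
    P=np.stack([(u-c['cx'])/c['fx']*d,(v-c['cy'])/c['fy']*d,d],-1)
    return p,P@c['T'][:3,:3].T+c['T'][:3,3],d
def rect(m):
    (cx,cy),(w,h),a=cv2.minAreaRect(m.astype(np.float32)); return cx,cy,w,h,a
def pca(m):
    c=m.mean(0);U,S,V=np.linalg.svd(m-c,full_matrices=False);a=np.degrees(np.arctan2(V[0,1],V[0,0]))%180
    return c,a,S*np.sqrt(12/len(m))
E
python3 - <<'E'
from h import *
for n,W in(("top",{'orange':(496,316),'small':(498,275),'blue':(527,379),'grey':(555,327),'tin':(490,375),'head':(429,356)}),("side",{'orange':(463,402),'small':(502,385),'blue':(427,470),'grey':(508,460),'head':(376,368)})):
    z=np.load(f'{n}0.npz');p,P,d=cloud(n,z['p'],z['d'])
    hsv=cv2.cvtColor(p,cv2.COLOR_RGB2HSV)
    for k,(u,v) in W.items():
        u=int(u*.64);v=int(v*.64);r=14 if k!='head' else 22
        sl=np.s_[v-r:v+r,u-r:u+r];Q=P[sl].reshape(-1,3)
        hh=.016 if k in('small','tin') else .034
        m=(d[sl].ravel()>0)&(Q[:,2]>hh)&(Q[:,2]<.07)
        # keep component nearest centre
        L=cv2.connectedComponents(m.reshape(2*r,2*r).astype(np.uint8))[1]
        l=L[r-2:r+3,r-2:r+3];l=np.bincount(l[l>0]).argmax() if (l>0).any() else -1
        q=Q[(L==l).ravel()]
        if len(q)<5: print(n,k,'few');continue
        c,a,S=pca(q[:,:2]);print(n,k,len(q),'c',c.round(4),'z',np.percentile(q[:,2],[5,50,95]).round(4),'ang',a.round(1),'S',S.round(3),'rect',np.round(rect(q[:,:2]),3))
        if k=='head':print('bench z',np.median(Q[:,2]))
p=np.load('top0.npz')['p'];s=np.load('side0.npz')['p']
a=cv2.resize(p[160:260,215:375],(800,500),interpolation=cv2.INTER_CUBIC)
cv2.imwrite('pics/c1.png',a[:,:,::-1])
a=cv2.resize(s[195:325,180:350],(784,600),interpolation=cv2.INTER_CUBIC)
cv2.imwrite('pics/c2.png',a[:,:,::-1])
E
```

```text
top orange 148 c [ 0.5923 -0.2091] z [0.0384 0.0456 0.052 ] ang 71.5 S [0.061 0.027] rect [ 5.9200e-01 -2.1000e-01  6.0000e-02  2.6000e-02  7.1012e+01]
top small 80 c [ 0.6803 -0.2142] z [0.021  0.0324 0.0391] ang 78.8 S [0.044 0.021] rect [ 6.8100e-01 -2.1500e-01  4.2000e-02  2.0000e-02  7.7905e+01]
top blue 148 c [ 0.4565 -0.2774] z [0.0407 0.0459 0.0523] ang 70.0 S [0.062 0.026] rect [ 4.5600e-01 -2.7800e-01  6.2000e-02  2.6000e-02  7.0351e+01]
top grey 147 c [ 0.5698 -0.3391] z [0.0401 0.0459 0.0519] ang 115.3 S [0.061 0.027] rect [ 0.57  -0.34   0.026  0.062 24.246]
top tin 140 c [ 0.4644 -0.1956] z [0.0182 0.0243 0.0292] ang 167.6 S [0.039 0.039] rect [ 0.464 -0.196  0.044  0.041  0.236]
top head 276 c [ 0.5068 -0.0618] z [0.0429 0.0499 0.056 ] ang 14.5 S [0.064 0.047] rect [ 0.506 -0.06   0.065  0.05  14.021]
bench z 0.0020250992492154563
side orange 216 c [ 0.5902 -0.2132] z [0.036  0.0447 0.0471] ang 72.2 S [0.065 0.028] rect [ 5.9300e-01 -2.1100e-01  6.3000e-02  2.7000e-02  7.0649e+01]
side small 129 c [ 0.6787 -0.2178] z [0.0184 0.0304 0.0341] ang 82.6 S [0.048 0.021] rect [ 6.8000e-01 -2.1600e-01  4.6000e-02  2.0000e-02  8.1301e+01]
side blue 275 c [ 0.4544 -0.2819] z [0.0373 0.0449 0.0473] ang 72.0 S [0.063 0.028] rect [ 4.5700e-01 -2.7800e-01  6.3000e-02  2.6000e-02  7.0845e+01]
side grey 292 c [ 0.5681 -0.3423] z [0.0365 0.0448 0.0472] ang 114.9 S [0.061 0.03 ] rect [ 0.569 -0.341  0.029  0.061 24.802]
side head 346 c [ 0.5044 -0.0675] z [0.0371 0.0487 0.0512] ang 12.5 S [0.069 0.049] rect [ 0.507 -0.061  0.068  0.05  14.27 ]
bench z 0.0018028742942663434
```

View pics/c1.png

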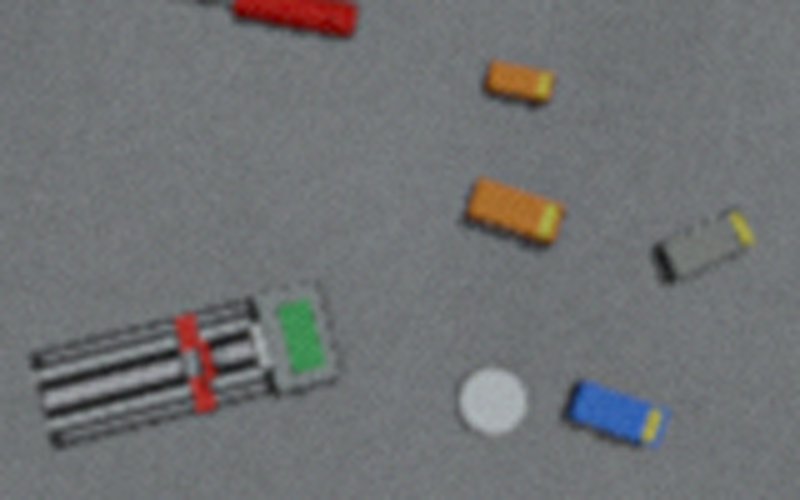

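View pics/c2.png

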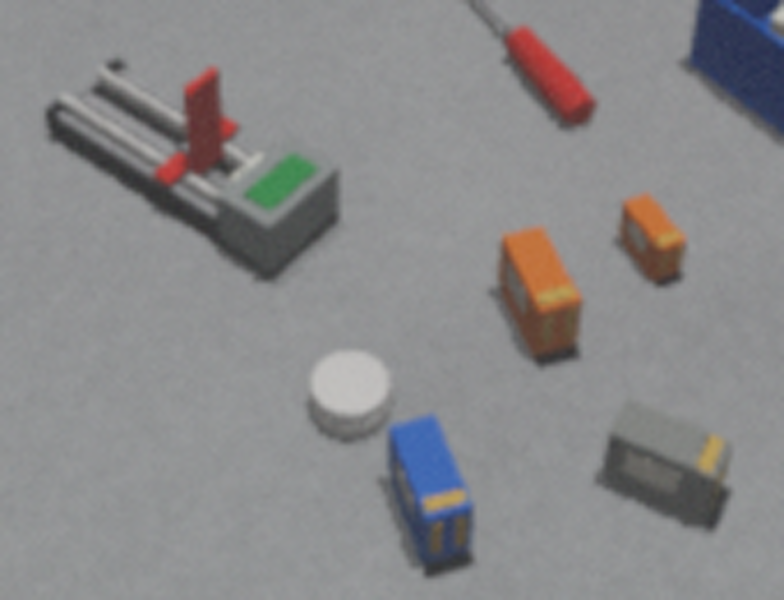

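The crops confirm the large orange pack (top crop 510,210; brass end to the right, away from +y). Its measured footprint is 61x27 mm, against 43x20 mm for the decoy. The tester's head is on the right and its yaw is about +14°. Next I refine the track centre line and plan the first reach.

```bash
cat >> h.py <<'E'
def onplane(n,z,u,v):
    c=arm.calibration(n);T=c['T'];r=np.stack([(u-c['cx'])/c['fx'],(v-c['cy'])/c['fy'],np.ones_like(u,float)],-1)@T[:3,:3].T
    return T[:3,3]+r*((z-T[2,3])/r[...,2])[...,None]
def toP(n,P):
    c=arm.calibration(n);q=(np.atleast_2d(P)-c['T'][:3,3])@c['T'][:3,:3]
    return np.stack([q[:,0]/q[:,2]*c['fx']+c['cx'],q[:,1]/q[:,2]*c['fy']+c['cy']],-1)
def samp(n,img,O,yaw,xs,ys,z):
    ex=np.array([np.cos(yaw),np.sin(yaw),0]);ey=np.array([-ex[1],ex[0],0])
    X,Y=np.meshgrid(xs,ys);P=np.array([O[0],O[1],z])+X[...,None]*ex+Y[...,None]*ey
    q=toP(n,P.reshape(-1,3)).astype(np.float32).reshape(len(ys),len(xs),2)
    return cv2.remap(img,q[...,0],q[...,1],cv2.INTER_LINEAR)
E
python3 - <<'E'
from h import *
yaw=np.radians(14.1);O=np.array([.5065,-.0618])+.0765*np.array([-np.sin(yaw),np.cos(yaw)])
print(O)
xs=np.arange(-.045,.0451,.0005)
for n in("top","side"):
    g=cv2.cvtColor(np.load(f'{n}0.npz')['p'],cv2.COLOR_RGB2GRAY).astype(np.float32)
    for ya,yb in((-.045,-.03),(.025,.045),(.045,.065),(.065,.085)):
        pr=samp(n,g,O,yaw,xs,np.arange(ya,yb,.001),.027).mean(0)
        o=[]
        for s in(-.017,.017):
            m=abs(xs-s)<.006;i=np.where(m)[0][pr[m].argmax()]
            w=abs(xs-xs[i])<.0035;ww=pr[w]-pr[w].min();o.append((xs[w]*ww).sum()/ww.sum()*1e3)
        print(n,ya,np.round(o,2),'mid',round(np.mean(o),2))
    ys=np.arange(-.13,.13,.001)
    for z,xa in((.05,(-.025,.025)),(.0,(-.03,.03)),):
        pr=samp(n,g,O,yaw,np.arange(*xa,.002),ys,z).mean(1)
        gr=np.gradient(cv2.GaussianBlur(pr[:,None],(1,7),0)[:,0]);i=np.argsort(-abs(gr))
        k=[j for j in range(2,len(ys)-2) if abs(gr[j])>6*.3 and abs(gr[j])==abs(gr[j-2:j+3]).max()]
        print(n,z,[(round(ys[j]*1e3),round(float(gr[j]),1)) for j in k])
E
```

```text
[0.48786345 0.01239521]
top -0.045 [-17.53  16.71] mid -0.41
top 0.025 [-17.6   16.52] mid -0.54
top 0.045 [-17.65  16.53] mid -0.56
top 0.065 [-17.76  16.44] mid -0.66
top 0.05 [(-105, -2.0), (-99, 3.4), (-68, 2.4), (-50, -2.9), (-16, -2.0), (-9, 3.8), (98, 3.6)]
top 0.0 [(-107, -2.0), (-100, 3.4), (-69, 2.2), (-59, -2.8), (-15, -2.0), (-7, 3.2), (95, -2.2), (102, 4.3)]
side -0.045 [-17.68  16.3 ] mid -0.69
side 0.025 [-17.71  16.47] mid -0.62
side 0.045 [-17.6   16.76] mid -0.42
side 0.065 [-17.48  16.65] mid -0.42
side 0.05 [(-128, -4.1), (-101, 7.7), (-93, -3.5), (-70, 3.8), (-61, 2.4), (-53, -4.8), (-33, -3.9), (1, 1.9), (15, 2.0), (76, 2.2)]
side 0.0 [(-100, -9.2), (-70, 3.7), (-36, 2.5), (-18, -2.9), (2, -2.5), (20, 2.7), (117, 2.9)]
```

```bash
cat >> h.py <<'E'
from scipy.spatial.transform import Rotation as Rn
YT=np.radians(14.1);EX=np.array([np.cos(YT),np.sin(YT),0]);EY=np.array([-EX[1],EX[0],0]);OT=np.array([.4873,.0123,0])
def plan(t,ang=None):
    s=arm.sense();w,x,y,z=s['eef_rot'];R=Rn.from_quat([x,y,z,w]).as_matrix()
    a=np.degrees(np.arctan2(R[1,1],R[0,1]))
    th=0 if ang is None else (a-ang+180)%360-180
    print('travel',(R.T@(np.array(t)-s['tcp_pos'])).round(4),'twist rad',round(np.radians(th),4),'toolY ang',a.round(2),'tilt',R[:,2].round(4))
def tl(x,y,z): return OT+x*EX+y*EY+np.array([0,0,z])
def where():
    s=arm.sense();q=s['tcp_pos']-OT;f=s['ft_force']
    print('t',round(s['t'],2),'tester xyz mm',np.round([q@EX*1e3,q@EY*1e3,q[2]*1e3],2),'F',np.round([f@EX,f@EY,f[2]],2),'open',round(s['opening'],3),'ff',np.round(s['finger_force'],1),'j',s['joint_positions'].round(2))
E
python3 -c "
from h import *
plan([.592,-.210,.15],-18.7);where()"
```

```text
travel [-0.6277 -0.5977  0.0815] twist rad 1.5934 toolY ang 72.59 tilt [-5.0e-04 -1.5e-03 -1.0e+00]
t 0.1 tester xyz mm [-175.36  596.67  230.57] F [ 0.83 -0.17 -0.3 ] open 0.999 ff 0.0 j [ 1.25  0.32  1.57  0.    1.26 -0.02]
```

send_rows(travel=[[-0.63,-0.6,0.02],[-0.63,-0.6,0.02],[-0.63,-0.6,0.02],[-0.63,-0.6,0.02],[-0.63,-0.6,0.02],[-0.63,-0.6,0.02],[-0.63,-0.6,0.02],[-0.63,-0.6,0.02],[-0.63,-0.6,0.02],[-0.63,-0.6,0.02],[-0.63,-0.6,0.02],[-0.63,-0.6,0.02]], twist=[1.593,1.593,1.593,1.593,1.593,1.593,1.593,1.593,1.593,1.593,1.593,1.593], gripper=0.65)

```text
t: 1.3
tcp_pos: [0.4631, 0.022, 0.2173]
eef_rot: [-0.0, 0.813, 0.582, 0.0]
ft_force: [1.6, 0.4, -0.3]
opening: 0.649
finger_force: 0.0
```

```bash
python3 -c "
from h import *
plan([.592,-.210,.15],-18.7);where()"
```

```text
travel [-0.1781  0.1967  0.0672] twist rad -0.0016 toolY ang -18.79 tilt [-1.e-04  4.e-04 -1.e+00]
t 1.3 tester xyz mm [-21.09  15.27 217.34] F [ 1.64 -0.01 -0.26] open 0.649 ff 0.0 j [0.02 0.15 1.83 0.   1.16 0.35]
```

send_rows(travel=[[-0.178,0.197,0.03],[-0.178,0.197,0.03],[-0.178,0.197,0.03],[-0.178,0.197,0.03],[-0.178,0.197,0.03],[-0.178,0.197,0.03],[-0.178,0.197,0.067],[-0.178,0.197,0.067],[-0.178,0.197,0.067]], twist=[0,0,0,0,0,0,0,0,0])

```text
t: 2.2
tcp_pos: [0.5916, -0.2069, 0.1501]
eef_rot: [-0.001, 0.812, 0.583, -0.001]
ft_force: [-0.5, 0.4, -0.1]
opening: 0.646
finger_force: 0.0
```

```bash
python3 - <<'E'
from h import *
plan([.592,-.210,.022],-18.7);where()
p,d=arm.camera('side');cv2.imwrite('pics/g1.png',cv2.resize(p[150:330,200:440],(800,600),interpolation=cv2.INTER_CUBIC)[:,:,::-1])
E
```

```text
travel [-0.0028  0.0017  0.1281] twist rad 0.0008 toolY ang -18.65 tilt [-0.0024  0.0012 -1.    ]
t 2.2 tester xyz mm [  47.76 -238.03  150.06] F [-0.37  0.5  -0.09] open 0.646 ff 0.0 j [-0.35  0.46  1.56  0.    1.13 -0.03]
```

View pics/g1.png

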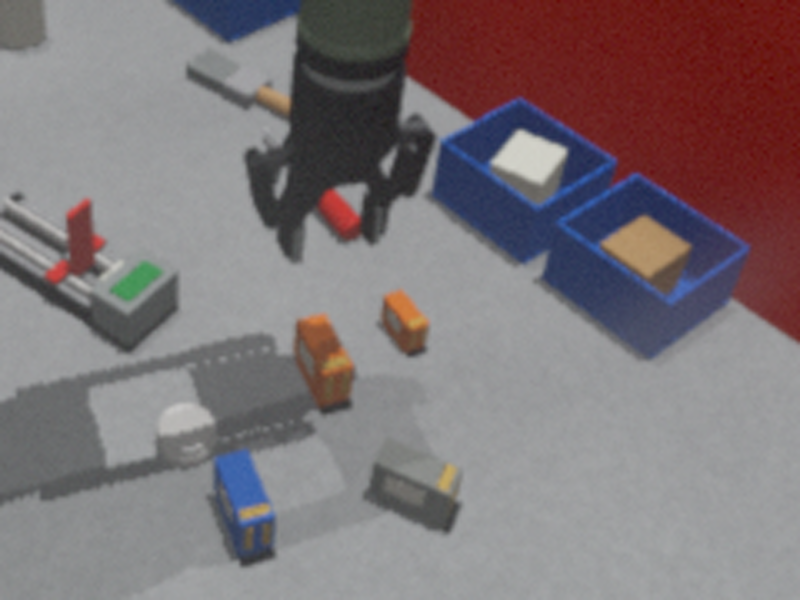

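The open fingers (290,255 and 370,235) straddle the orange pack at (325,360) well clear of the small one. Descending in two stages.

send_rows(travel=[[0,0,0],[0,0,0.04],[0,0,0.08],[0,0,0.08],[0,0,0.08]], twist=[0,0,0,0,0])

```text
t: 2.75
tcp_pos: [0.593, -0.2075, 0.0718]
eef_rot: [0.0, 0.812, 0.583, 0.0]
ft_force: [-0.1, -0.2, 1.6]
opening: 0.65
finger_force: 0.0
```

```bash
python3 - <<'E'
from h import *
plan([.592,-.210,.022],-18.7);where()
E
```

```text
travel [-0.0026 -0.0002  0.0498] twist rad 0.0009 toolY ang -18.65 tilt [ 1.1e-03 -3.0e-04 -1.0e+00]
t 2.75 tester xyz mm [  48.94 -238.97   71.82] F [-0.12 -0.19  1.56] open 0.65 ff 0.0 j [-0.36  0.53  1.65  0.    0.96 -0.03]
```

send_rows(travel=[[-0.0026,0,0.025],[-0.0026,0,0.045],[-0.0026,0,0.048],[-0.0026,0,0.048],[-0.0026,0,0.048]], twist=[0,0,0,0,0])

```text
t: 3.25
tcp_pos: [0.5931, -0.2106, 0.0248]
eef_rot: [0.002, 0.812, 0.583, 0.001]
ft_force: [-0.1, -0.4, 0.6]
opening: 0.649
finger_force: 0.0
```

send_rows(travel=[[0,0,0],[0,0,0],[0,0,0],[0,0,0],[0,0,0],[0,0,0],[0,0,0],[0,0,0]], twist=[0,0,0,0,0,0,0,0], gripper=0.0)

```text
t: 4.05
tcp_pos: [0.5923, -0.2104, 0.0238]
eef_rot: [0.001, 0.812, 0.583, 0.001]
ft_force: [-0.8, 0.6, 6.2]
opening: 0.294
finger_force: 59.9
```

```bash
python3 - <<'E'
from h import *
print(arm.sense()['tcp_pos']);where();plan(tl(0,-65,.15),14.1);plan(tl(0,-.075,.15),14.1)
E
```

```text
[ 0.59234005 -0.21041546  0.02378756]
t 4.05 tester xyz mm [  47.62 -241.59   23.79] F [-0.63  0.74  6.21] open 0.294 ff 59.9 j [-0.36  0.59  1.69  0.    0.86 -0.03]
travel [-5.44724e+01  3.50204e+01 -5.14000e-02] twist rad -0.5721 toolY ang -18.68 tilt [ 2.1e-03 -7.0e-04 -1.0e+00]
travel [ 0.1143 -0.1299 -0.1265] twist rad -0.5721 toolY ang -18.68 tilt [ 2.1e-03 -7.0e-04 -1.0e+00]
```

send_rows(travel=[[0,0,-0.03],[0,0,-0.07],[0,0,-0.106],[0.025,-0.03,-0.106],[0.055,-0.062,-0.106],[0.085,-0.096,-0.106],[0.108,-0.12,-0.106],[0.114,-0.13,-0.106],[0.114,-0.13,-0.106],[0.114,-0.13,-0.106],[0.114,-0.13,-0.106]], twist=[0,0,0,-0.1,-0.22,-0.35,-0.47,-0.572,-0.572,-0.572,-0.572])

```text
t: 5.15
tcp_pos: [0.5056, -0.0613, 0.1285]
eef_rot: [0.0, 0.616, 0.788, 0.0]
ft_force: [-1.0, -0.4, -1.3]
opening: 0.288
finger_force: 59.5
```

```bash
python3 - <<'E'
from h import *
where();plan(tl(0,-.060,.082),14.1)
for n in('top','side'):
    p,d=arm.camera(n);np.savez(n+'1.npz',p=p,d=d)
where()
s=np.load('side1.npz')['p']; t=np.load('top1.npz')['p']
cv2.imwrite('pics/m1.png',np.hstack([cv2.resize(s[190:290,175:275],(400,400),interpolation=cv2.INTER_CUBIC),cv2.resize(t[190:290,205:305],(400,400),interpolation=cv2.INTER_CUBIC)])[:,:,::-1])
E
```

```text
t 5.15 tester xyz mm [ -0.15 -75.84 128.47] F [-1.05 -0.15 -1.34] open 0.288 ff 59.5 j [-0.14  0.31  1.87 -0.    0.97 -0.39]
travel [0.0159 0.0001 0.0465] twist rad -0.0023 toolY ang 13.97 tilt [ 6.e-04 -2.e-04 -1.e+00]
t 5.25 tester xyz mm [ -0.33 -75.83 128.36] F [-0.31  0.39 -0.95] open 0.293 ff 59.5 j [-0.14  0.31  1.87 -0.    0.97 -0.39]
```

View pics/m1.png

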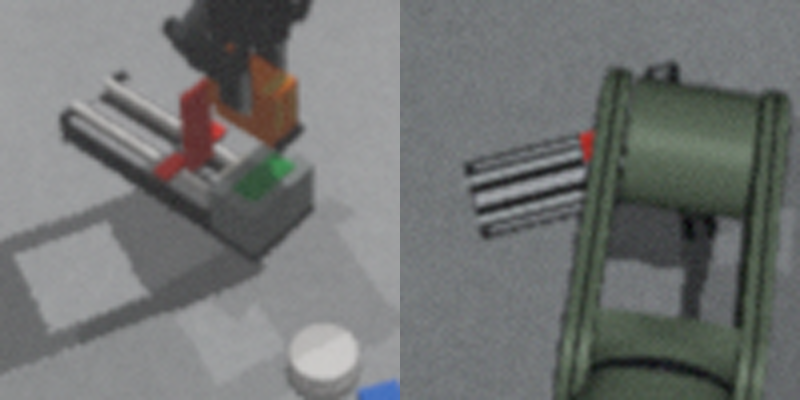

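The side view shows the pack held level over the head, brass end outward and toe down. I check it against the arm's kinematics for a camera offset.

```bash
python3 - <<'E'
from h import *
s=np.load('side1.npz');p=s['p'];hsv=cv2.cvtColor(p,cv2.COLOR_RGB2HSV).astype(int)
m=((hsv[...,0]>6)&(hsv[...,0]<32)&(hsv[...,1]>130)&(hsv[...,2]>60));m[:190]=0;m[250:]=0;m[:,:220]=0;m[:,260:]=0
v,u=np.where(m);print('mask',u.min(),u.max(),v.min(),v.max(),m.sum())
st=arm.sense()['tcp_pos']
# right edge columns per row of the mask
for z in(8,14,20,26,32,38):
    P=st+np.array([0,0,-.0238+z*1e-3])
    out=[]
    for x in(-.013,.013):
        out.append(toP('side',P+x*EX-.030*EY)[0])
    out=np.array(out);r=int(round(out[1,1]));r0=int(round(out[0,1]))
    g=np.where(m[r])[0];g0=np.where(m[r0])[0]
    print(z,'proj',out.round(1).tolist(),'right edge row',r,g.max()+.5 if len(g) else None,'left',r0,g0.min()-.5 if len(g0) else None)
E
```

```text
mask 227 247 205 224 90
8 proj [[243.4, 224.5], [249.7, 219.2]] right edge row 219 246.5 left 224 240.5
14 proj [[243.3, 222.9], [249.7, 217.6]] right edge row 218 242.5 left 223 240.5
20 proj [[243.2, 221.3], [249.6, 216.0]] right edge row 216 242.5 left 221 239.5
26 proj [[243.2, 219.6], [249.6, 214.3]] right edge row 214 246.5 left 220 237.5
32 proj [[243.1, 218.0], [249.6, 212.7]] right edge row 213 246.5 left 218 238.5
38 proj [[243.0, 216.3], [249.5, 211.0]] right edge row 211 247.5 left 216 238.5
```

send_rows(travel=[[0,0,0],[0.005,0.0003,0.02],[0.014,0.0003,0.0465],[0.016,0.0003,0.0465],[0.016,0.0003,0.0465],[0.016,0.0003,0.0465]], twist=[0,0,0,0,0,0])

```text
t: 5.85
tcp_pos: [0.5025, -0.0454, 0.0831]
eef_rot: [0.001, 0.615, 0.788, 0.001]
ft_force: [-1.1, -0.7, -0.8]
opening: 0.292
finger_force: 59.4
```

```bash
python3 -c "
from h import *
where();plan(tl(0,-.050,.082),14.1)"
```

```text
t 5.85 tester xyz mm [  0.66 -59.61  83.15] F [-1.22 -0.41 -0.83] open 0.292 ff 59.4 j [-0.11  0.36  1.93 -0.    0.85 -0.36]
travel [ 0.0096 -0.0007  0.0011] twist rad -0.0003 toolY ang 14.08 tilt [ 2.5e-03 -3.0e-04 -1.0e+00]
```

send_rows(travel=[[0.004,0,0],[0.008,0,0],[0.012,0,0],[0.016,0,0],[0.02,0,0],[0.024,0,0],[0.029,0,0],[0.034,0,0],[0.039,0,0],[0.044,0,0],[0.049,0,0],[0.049,0,0]], twist=[0,0,0,0,0,0,0,0,0,0,0,0])

```text
t: 7.05
tcp_pos: [0.49, 0.0019, 0.0828]
eef_rot: [0.002, 0.614, 0.789, -0.0]
ft_force: [0.3, -5.2, 1.7]
opening: 0.291
finger_force: 59.8
```

```bash
python3 - <<'E'
from h import *
where();p,d=arm.camera('side');np.savez('side2.npz',p=p,d=d);where();arm.camera('top');where()
cv2.imwrite('pics/m2.png',cv2.resize(p[180:280,160:290],(780,600),interpolation=cv2.INTER_CUBIC)[:,:,::-1])
E
```

```text
t 7.05 tester xyz mm [  0.13 -10.73  82.83] F [-0.95 -5.15  1.67] open 0.291 ff 59.8 j [-0.02  0.34  1.97 -0.    0.84 -0.26]
t 7.1 tester xyz mm [  0.14 -10.81  82.85] F [-1.12 -5.4   0.65] open 0.288 ff 59.8 j [-0.02  0.34  1.97 -0.    0.84 -0.26]
t 7.15 tester xyz mm [  0.12 -10.88  82.84] F [-1.12 -5.85  0.68] open 0.289 ff 59.8 j [-0.02  0.34  1.97 -0.    0.84 -0.26]
```

View pics/m2.png

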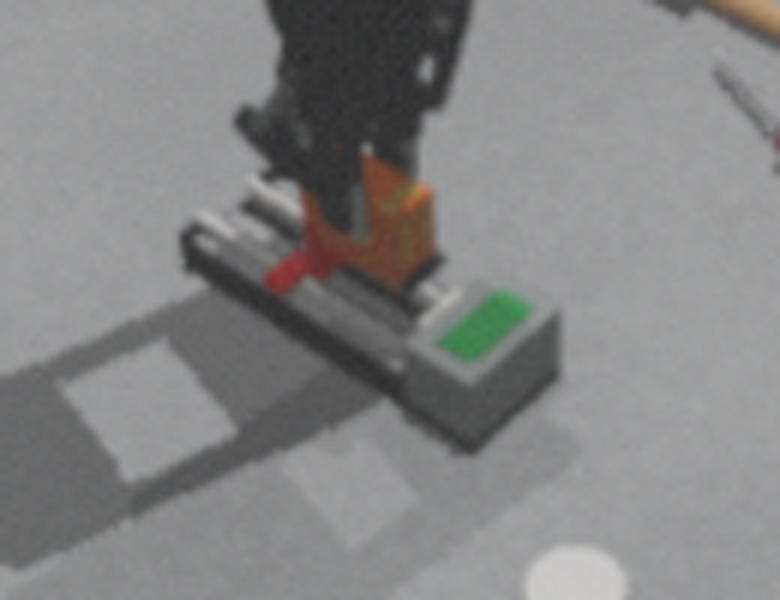

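The follower (red, ~300,260) is pressed back by the pack, whose toe (420,275) is clear of the bar. Going down to just above the walls.

send_rows(travel=[[0,0,0.005],[0,0,0.01],[0,0,0.015],[0,0,0.02],[0,0,0.025],[0,0,0.029],[0,0,0.029],[0,0,0.029]], twist=[0,0,0,0,0,0,0,0])

```text
t: 7.95
tcp_pos: [0.4907, 0.0017, 0.0534]
eef_rot: [0.002, 0.615, 0.789, 0.0]
ft_force: [2.9, -5.8, -3.3]
opening: 0.287
finger_force: 59.4
```

```bash
python3 - <<'E'
from h import *
where();plan(tl(0,-.010,.082),14.1)
E
```

```text
t 7.95 tester xyz mm [  0.74 -11.12  53.39] F [ 1.42 -6.35 -3.3 ] open 0.287 ff 59.4 j [-0.02  0.38  2.   -0.    0.76 -0.26]
travel [ 0.001  -0.0007 -0.0286] twist rad 0.001 toolY ang 14.16 tilt [ 0.0033 -0.0019 -1.    ]
```

send_rows(travel=[[0,0,0.001],[0,0,0.002],[0,0,0.003],[0,0,0.004],[0,0,0.0045],[0,0,0.0045]], twist=[0,0,0,0,0,0])

```text
t: 8.55
tcp_pos: [0.4909, 0.0017, 0.0494]
eef_rot: [0.002, 0.615, 0.789, 0.0]
ft_force: [2.2, -5.5, 0.7]
opening: 0.292
finger_force: 59.8
```

```bash
python3 - <<'E'
from h import *
where();plan(tl(0,-.010,.082),14.1)
E
```

```text
t 8.55 tester xyz mm [  0.88 -11.11  49.45] F [ 0.75 -5.85  0.67] open 0.292 ff 59.8 j [-0.02  0.38  2.   -0.    0.75 -0.26]
travel [ 0.001  -0.0008 -0.0326] twist rad 0.001 toolY ang 14.16 tilt [ 0.0037 -0.0018 -1.    ]
```

send_rows(travel=[[0,-0.0005,0.001],[0,-0.0005,0.002],[0,-0.0005,0.003],[0,-0.0005,0.003],[0,-0.0005,0.003]], twist=[0,0,0,0,0])

```text
t: 9.05
tcp_pos: [0.4905, 0.0016, 0.0464]
eef_rot: [0.002, 0.615, 0.789, 0.001]
ft_force: [1.6, -5.5, 0.4]
opening: 0.289
finger_force: 59.8
```

send_rows(travel=[[0,0,0.0005],[0,0,0.001],[0,0,0.001]], twist=[0,0,0])

```text
t: 9.35
tcp_pos: [0.4905, 0.0016, 0.0455]
eef_rot: [0.002, 0.615, 0.789, 0.001]
ft_force: [2.1, -5.3, 1.4]
opening: 0.289
finger_force: 59.8
```

send_rows(travel=[[0,0,0.0005],[0,0,0.001],[0,0,0.0012],[0,0,0.0012]], twist=[0,0,0,0])

```text
t: 9.75
tcp_pos: [0.4905, 0.0016, 0.0443]
eef_rot: [0.002, 0.615, 0.789, 0.001]
ft_force: [1.6, -5.3, 1.2]
opening: 0.292
finger_force: 59.8
```

send_rows(travel=[[0,0,0.0005],[0,0,0.001],[0,0,0.0012],[0,0,0.0012]], twist=[0,0,0,0])

```text
t: 10.15
tcp_pos: [0.4905, 0.0016, 0.0431]
eef_rot: [0.002, 0.615, 0.789, 0.001]
ft_force: [2.0, -5.6, 1.0]
opening: 0.292
finger_force: 59.8
```

send_rows(travel=[[0,0,0.0005],[0,0,0.001],[0,0,0.0012],[0,0,0.0012]], twist=[0,0,0,0])

```text
t: 10.55
tcp_pos: [0.4905, 0.0016, 0.0419]
eef_rot: [0.002, 0.615, 0.789, 0.001]
ft_force: [1.1, -6.0, 1.3]
opening: 0.292
finger_force: 59.8
```

send_rows(travel=[[0,0,0.0005],[0,0,0.001],[0,0,0.0012],[0,0,0.0012]], twist=[0,0,0,0])

```text
t: 10.95
tcp_pos: [0.4905, 0.0016, 0.0407]
eef_rot: [0.002, 0.615, 0.789, 0.001]
ft_force: [1.1, -5.7, 1.2]
opening: 0.292
finger_force: 59.8
```

send_rows(travel=[[0,0,0.0005],[0,0,0.001],[0,0,0.0012],[0,0,0.0012]], twist=[0,0,0,0])

```text
t: 11.35
tcp_pos: [0.4905, 0.0016, 0.0395]
eef_rot: [0.002, 0.615, 0.789, 0.001]
ft_force: [0.6, -6.6, 2.1]
opening: 0.292
finger_force: 59.8
```

send_rows(travel=[[0,0,0.0005],[0,0,0.001],[0,0,0.0012],[0,0,0.0012]], twist=[0,0,0,0])

```text
t: 11.75
tcp_pos: [0.4906, 0.0016, 0.0389]
eef_rot: [0.002, 0.615, 0.789, 0.001]
ft_force: [-0.2, -5.5, 6.5]
opening: 0.291
finger_force: 60.7
```

Floor felt (about 15 mm above the bench). I slide towards the head so the toe goes under the bar, keeping the light press.

send_rows(travel=[[-0.001,0,0],[-0.002,0,0],[-0.003,0,0],[-0.004,0,0],[-0.005,0,0],[-0.006,0,0],[-0.007,0,0],[-0.0075,0,0],[-0.0075,0,0]], twist=[0,0,0,0,0,0,0,0,0])

```text
t: 12.65
tcp_pos: [0.4921, -0.0047, 0.0389]
eef_rot: [0.001, 0.615, 0.789, 0.001]
ft_force: [-0.5, -0.9, 7.1]
opening: 0.29
finger_force: 60.7
```

```bash
python3 - <<'E'
from h import *
where();plan(tl(0,-.020,.04),14.1)
E
```

```text
t 12.65 tester xyz mm [  0.55 -17.65  38.93] F [-0.76 -0.78  7.11] open 0.29 ff 60.7 j [-0.03  0.4   2.01  0.    0.73 -0.28]
travel [-0.0024 -0.0005 -0.0011] twist rad 0.0 toolY ang 14.1 tilt [ 0.0037 -0.     -1.    ]
```

send_rows(travel=[[-0.0005,0,0],[-0.001,0,0],[-0.001,0,0]], twist=[0,0,0])

```text
t: 12.95
tcp_pos: [0.4923, -0.0056, 0.0389]
eef_rot: [0.001, 0.615, 0.789, 0.001]
ft_force: [-0.2, -0.4, 6.7]
opening: 0.293
finger_force: 60.7
```

```bash
python3 - <<'E'
from h import *
where()
E
```

```text
t 12.95 tester xyz mm [  0.52 -18.58  38.92] F [-0.33 -0.34  6.67] open 0.293 ff 60.7 j [-0.03  0.4   2.01  0.    0.73 -0.28]
```

send_rows(travel=[[-0.0005,0,0],[-0.001,0,0],[-0.001,0,0]], twist=[0,0,0])

```text
t: 13.25
tcp_pos: [0.4926, -0.0066, 0.0389]
eef_rot: [0.001, 0.615, 0.789, 0.001]
ft_force: [0.5, -0.2, 7.5]
opening: 0.293
finger_force: 60.7
```

```bash
python3 - <<'E'
from h import *
where()
E
```

```text
t 13.25 tester xyz mm [  0.53 -19.57  38.92] F [ 0.39 -0.33  7.45] open 0.293 ff 60.7 j [-0.04  0.4   2.01  0.    0.73 -0.28]
```

send_rows(travel=[[-0.0005,0,0],[-0.001,0,0],[-0.001,0,0]], twist=[0,0,0])

```text
t: 13.55
tcp_pos: [0.4928, -0.0075, 0.0389]
eef_rot: [0.001, 0.615, 0.789, 0.001]
ft_force: [0.3, -0.5, 7.5]
opening: 0.295
finger_force: 60.7
```

```bash
python3 - <<'E'
from h import *
where()
E
```

```text
t 13.55 tester xyz mm [  0.53 -20.55  38.92] F [ 0.2  -0.52  7.55] open 0.295 ff 60.7 j [-0.04  0.4   2.01  0.    0.73 -0.29]
```

send_rows(travel=[[-0.0005,0,0],[-0.001,0,0],[-0.0015,0,0],[-0.0015,0,0]], twist=[0,0,0,0])

```text
t: 13.95
tcp_pos: [0.4928, -0.0075, 0.0389]
eef_rot: [0.0, 0.615, 0.788, 0.002]
ft_force: [-1.3, 6.8, 8.5]
opening: 0.292
finger_force: 60.8
```

```bash
python3 - <<'E'
from h import *
where()
E
```

```text
t 13.95 tester xyz mm [  0.52 -20.54  38.92] F [0.44 6.9  8.54] open 0.292 ff 60.8 j [-0.04  0.4   2.01  0.    0.73 -0.29]
```

Head contact at commanded about -20.5 mm, so the pack is home. I unload the sideways push, release and rise.

send_rows(travel=[[0.0012,0,0],[0.0012,0,0]], twist=[0,0])

```text
t: 14.15
tcp_pos: [0.4928, -0.0075, 0.0389]
eef_rot: [0.001, 0.615, 0.789, 0.001]
ft_force: [-1.7, 1.0, 6.4]
opening: 0.289
finger_force: 60.6
```

send_rows(travel=[[0,0,0],[0,0,0],[0,0,0],[0,0,-0.003],[0,0,-0.015],[0,0,-0.04],[0,0,-0.08],[0,0,-0.12],[0,0,-0.12]], twist=[0,0,0,0,0,0,0,0,0], gripper=0.6)

```text
t: 15.05
tcp_pos: [0.495, -0.0082, 0.1626]
eef_rot: [0.005, 0.615, 0.788, 0.003]
ft_force: [0.5, 0.2, 0.0]
opening: 0.602
finger_force: 0.0
```

```bash
python3 - <<'E'
from h import *
where()
p,d=arm.camera('side')
cv2.imwrite('pics/o1.png',cv2.resize(p[180:280,160:290],(780,600),interpolation=cv2.INTER_CUBIC)[:,:,::-1])
plan([.4565,-.278,.12],-19.5)
E
```

```text
t 15.05 tester xyz mm [  2.48 -21.72 162.6 ] F [0.54 0.1  0.  ] open 0.602 ff 0.0 j [-0.04  0.25  1.86  0.    1.03 -0.29]
travel [-0.2528 -0.1015  0.0397] twist rad 0.5862 toolY ang 14.09 tilt [ 6.4e-03 -1.0e-04 -1.0e+00]
```

View pics/o1.png

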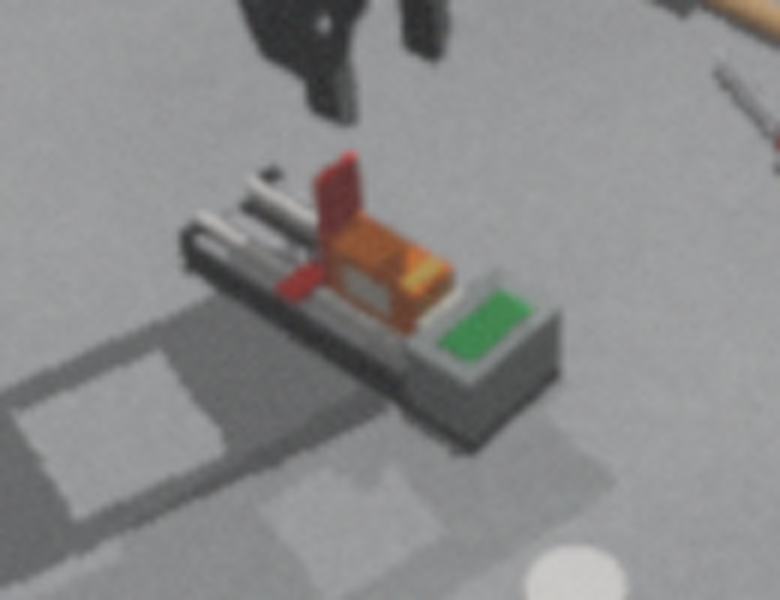

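Orange stands level in the track against the head bar (around 385,270), with the follower closed on it at (340,195). Now the blue pack.

send_rows(travel=[[-0.04,-0.015,0],[-0.08,-0.03,0],[-0.13,-0.05,0],[-0.18,-0.07,0.01],[-0.23,-0.09,0.03],[-0.25,-0.1,0.04],[-0.2528,-0.1015,0.04],[-0.2528,-0.1015,0.04],[-0.2528,-0.1015,0.04],[-0.2528,-0.1015,0.04]], twist=[0.1,0.2,0.3,0.4,0.5,0.586,0.586,0.586,0.586,0.586])

```text
t: 16.1
tcp_pos: [0.455, -0.2767, 0.1176]
eef_rot: [-0.0, 0.816, 0.578, 0.0]
ft_force: [-1.1, -0.3, -0.5]
opening: 0.601
finger_force: 0.0
```

```bash
python3 - <<'E'
from h import *
where()
plan([.4565,-.278,.023],-19.5)
E
```

```text
t 16.1 tester xyz mm [-101.75 -272.37  117.56] F [-1.09 -0.02 -0.5 ] open 0.601 ff 0.0 j [-0.57  0.35  1.83  0.    0.96 -0.23]
travel [-0.0008  0.0019  0.0946] twist rad 0.0024 toolY ang -19.36 tilt [ 3.e-04  2.e-04 -1.e+00]
```

send_rows(travel=[[-0.0008,0.0015,0.03],[-0.0008,0.0015,0.06],[-0.0008,0.0015,0.085],[-0.0008,0.0015,0.094],[-0.0008,0.0015,0.094],[-0.0008,0.0015,0.094]], twist=[0,0,0,0,0,0])

```text
t: 16.7
tcp_pos: [0.4568, -0.2792, 0.0244]
eef_rot: [0.001, 0.816, 0.578, 0.0]
ft_force: [0.1, -0.2, -0.0]
opening: 0.601
finger_force: 0.0
```

send_rows(travel=[[0,0,0],[0,0,0],[0,0,0],[0,0,0],[0,0,0],[0,0,0],[0,0,0]], twist=[0,0,0,0,0,0,0], gripper=0.0)

```text
t: 17.4
tcp_pos: [0.4567, -0.2797, 0.0248]
eef_rot: [0.001, 0.817, 0.577, 0.001]
ft_force: [-0.5, 0.7, 7.2]
opening: 0.291
finger_force: 60.1
```

```bash
python3 - <<'E'
from h import *
where()
plan(tl(.0003,-.045,.15),14.1)
E
```

```text
t 17.4 tester xyz mm [-100.81 -275.74   24.76] F [-0.34  0.77  7.18] open 0.291 ff 60.1 j [-0.57  0.47  1.92  0.    0.74 -0.23]
travel [ 0.2481 -0.043  -0.1255] twist rad -0.5862 toolY ang -19.49 tilt [ 0.0027 -0.0013 -1.    ]
```

send_rows(travel=[[0,0,-0.035],[0,0,-0.08],[0,0,-0.125],[0.04,-0.007,-0.125],[0.085,-0.015,-0.125],[0.13,-0.023,-0.125],[0.175,-0.031,-0.125],[0.215,-0.038,-0.125],[0.24,-0.042,-0.125],[0.248,-0.043,-0.125],[0.248,-0.043,-0.125],[0.248,-0.043,-0.125]], twist=[0,0,0,-0.08,-0.17,-0.27,-0.37,-0.47,-0.55,-0.586,-0.586,-0.586])

```text
t: 18.6
tcp_pos: [0.4977, -0.0319, 0.1483]
eef_rot: [0.0, 0.616, 0.788, -0.0]
ft_force: [0.1, -1.0, -1.3]
opening: 0.288
finger_force: 59.3
```

```bash
python3 - <<'E'
from h import *
where()
plan(tl(.0003,-.030,.091),14.1)
E
```

```text
t 18.6 tester xyz mm [ -0.68 -45.36 148.27] F [-0.16 -0.95 -1.32] open 0.288 ff 59.3 j [-0.09  0.27  1.86 -0.    1.01 -0.33]
travel [0.0154 0.001  0.0573] twist rad -0.0014 toolY ang 14.02 tilt [-3.e-04 -5.e-04 -1.e+00]
```

send_rows(travel=[[0,0.0008,0.015],[0.007,0.0008,0.035],[0.013,0.0008,0.052],[0.015,0.0008,0.057],[0.015,0.0008,0.057],[0.015,0.0008,0.057],[0.015,0.0008,0.057]], twist=[-0.001,-0.001,-0.001,-0.001,-0.001,-0.001,-0.001])

```text
t: 19.3
tcp_pos: [0.4959, -0.0168, 0.0922]
eef_rot: [0.001, 0.615, 0.789, 0.001]
ft_force: [0.1, -0.1, -1.4]
opening: 0.29
finger_force: 59.3
```

```bash
python3 - <<'E'
from h import *
where()
E
```

```text
t 19.3 tester xyz mm [  1.2  -30.32  92.21] F [ 0.07 -0.13 -1.4 ] open 0.29 ff 59.3 j [-0.06  0.33  1.94 -0.    0.87 -0.3 ]
```

send_rows(travel=[[0.002,-0.0006,0],[0.004,-0.0006,0],[0.006,-0.0006,0],[0.007,-0.0006,0],[0.007,-0.0006,0]], twist=[0,0,0,0,0])

```text
t: 19.8
tcp_pos: [0.4927, -0.0094, 0.0914]
eef_rot: [0.0, 0.614, 0.789, 0.0]
ft_force: [-0.2, -0.2, -2.1]
opening: 0.291
finger_force: 59.3
```

```bash
python3 -c "
from h import *
where()"
```

```text
t 19.8 tester xyz mm [-4.000e-02 -2.239e+01  9.136e+01] F [-0.25 -0.19 -2.11] open 0.291 ff 59.3 j [-0.04  0.33  1.95  0.    0.86 -0.29]
```

send_rows(travel=[[0.0005,0,0],[0.001,0,0],[0.001,0,0]], twist=[0,0,0])

```text
t: 20.1
tcp_pos: [0.4926, -0.0088, 0.0913]
eef_rot: [0.0, 0.615, 0.789, -0.0]
ft_force: [-0.3, -1.2, -1.5]
opening: 0.289
finger_force: 59.3
```

```bash
python3 -c "
from h import *
where()"
```

```text
t 20.1 tester xyz mm [-2.000e-02 -2.177e+01  9.131e+01] F [-0.56 -1.13 -1.5 ] open 0.289 ff 59.3 j [-0.04  0.33  1.95 -0.    0.86 -0.29]
```

send_rows(travel=[[0.0005,0,0],[0.001,0,0],[0.001,0,0]], twist=[0,0,0])

```text
t: 20.4
tcp_pos: [0.4926, -0.0086, 0.0914]
eef_rot: [0.001, 0.614, 0.789, -0.0]
ft_force: [0.5, -5.7, -0.7]
opening: 0.289
finger_force: 59.3
```

```bash
python3 -c "
from h import *
where()"
```

```text
t 20.4 tester xyz mm [ 1.000e-02 -2.160e+01  9.139e+01] F [-0.86 -5.63 -0.72] open 0.289 ff 59.3 j [-0.04  0.33  1.95 -0.    0.86 -0.29]
```

send_rows(travel=[[0.0005,0,0],[0.001,0,0],[0.001,0,0]], twist=[0,0,0])

```text
t: 20.7
tcp_pos: [0.4924, -0.0078, 0.0914]
eef_rot: [0.001, 0.614, 0.789, -0.001]
ft_force: [0.3, -5.3, -2.3]
opening: 0.288
finger_force: 59.3
```

```bash
python3 -c "
from h import *
where()"
```

```text
t 20.7 tester xyz mm [ 2.000e-02 -2.073e+01  9.141e+01] F [-0.95 -5.18 -2.3 ] open 0.288 ff 59.3 j [-0.04  0.33  1.95 -0.    0.86 -0.28]
```

send_rows(travel=[[0.0005,0,0],[0.001,0,0],[0.001,0,0]], twist=[0,0,0])

```text
t: 21.0
tcp_pos: [0.4921, -0.0068, 0.0914]
eef_rot: [0.001, 0.614, 0.789, -0.001]
ft_force: [0.9, -5.3, -1.0]
opening: 0.287
finger_force: 59.3
```

```bash
python3 -c "
from h import *
where()"
```

```text
t 21.0 tester xyz mm [ 1.000e-02 -1.974e+01  9.142e+01] F [-0.47 -5.37 -0.97] open 0.287 ff 59.3 j [-0.04  0.33  1.95 -0.    0.86 -0.28]
```

send_rows(travel=[[0.0005,0,0],[0.001,0,0],[0.001,0,0]], twist=[0,0,0])

```text
t: 21.3
tcp_pos: [0.4919, -0.0059, 0.0914]
eef_rot: [0.001, 0.614, 0.789, -0.001]
ft_force: [0.0, -4.8, -1.8]
opening: 0.287
finger_force: 59.3
```

```bash
python3 -c "
from h import *
where()"
```

```text
t 21.3 tester xyz mm [ 3.000e-02 -1.878e+01  9.141e+01] F [-1.14 -4.7  -1.81] open 0.287 ff 59.3 j [-0.03  0.33  1.95 -0.    0.86 -0.28]
```

Follower contact was at TCP y = -21.6 (blue centre = -20), so a blue centre of +47 means TCP +45.35: go +60 mm first, then trim.

send_rows(travel=[[0.004,0,0],[0.009,0,0],[0.014,0,0],[0.019,0,0],[0.024,0,0],[0.029,0,0],[0.034,0,0],[0.039,0,0],[0.044,0,0],[0.049,0,0],[0.054,0,0],[0.058,0,0]], twist=[0,0,0,0,0,0,0,0,0,0,0,0])

```text
t: 22.5
tcp_pos: [0.4778, 0.0498, 0.0915]
eef_rot: [0.001, 0.614, 0.789, -0.001]
ft_force: [1.7, -9.2, -1.7]
opening: 0.292
finger_force: 59.3
```

send_rows(travel=[[0.001,0,0],[0.002,0,0],[0.002,0,0],[0.002,0,0]], twist=[0,0,0,0])

```text
t: 22.9
tcp_pos: [0.4773, 0.0519, 0.0914]
eef_rot: [0.001, 0.614, 0.789, -0.001]
ft_force: [1.3, -8.1, -1.0]
opening: 0.292
finger_force: 59.3
```

```bash
python3 -c "
from h import *
where();plan(tl(0.0003,.04535,.0914),14.1)"
```

```text
t 22.9 tester xyz mm [-9.000e-02  4.086e+01  9.143e+01] F [-0.73 -8.17 -0.97] open 0.292 ff 59.3 j [ 0.09  0.31  1.98 -0.    0.85 -0.16]
travel [0.0045 0.0004 0.    ] twist rad 0.0021 toolY ang 14.22 tilt [ 9.0e-04 -2.7e-03 -1.0e+00]
```

send_rows(travel=[[0.001,0.0004,0],[0.002,0.0004,0],[0.003,0.0004,0],[0.004,0.0004,0],[0.0044,0.0004,0],[0.0044,0.0004,0]], twist=[0.002,0.002,0.002,0.002,0.002,0.002])

```text
t: 23.5
tcp_pos: [0.4762, 0.0561, 0.0914]
eef_rot: [0.001, 0.615, 0.789, -0.001]
ft_force: [0.4, -8.8, -0.3]
opening: 0.292
finger_force: 59.5
```

```bash
python3 -c "
from h import *
where();plan(tl(0.0003,.04535,.0914),14.1)"
```

```text
t 23.5 tester xyz mm [-0.13 45.16 91.4 ] F [-1.73 -8.6  -0.27] open 0.292 ff 59.5 j [ 0.1   0.31  1.98 -0.    0.85 -0.15]
travel [0.0002 0.0004 0.    ] twist rad 0.0005 toolY ang 14.13 tilt [ 0.     -0.0032 -1.    ]
```

send_rows(travel=[[0,0.0004,0.003],[0,0.0004,0.005],[0,0.0004,0.007],[0,0.0004,0.009],[0,0.0004,0.011],[0,0.0004,0.011]], twist=[0,0,0,0,0,0])

```text
t: 24.1
tcp_pos: [0.4781, 0.0565, 0.0809]
eef_rot: [0.002, 0.615, 0.789, 0.0]
ft_force: [2.6, -8.9, 0.2]
opening: 0.293
finger_force: 59.7
```

```bash
python3 -c "
from h import *
where();plan(tl(0.0003,.04535,.0914),14.1)"
```

```text
t 24.1 tester xyz mm [ 1.8  45.12 80.92] F [ 0.37 -9.26  0.17] open 0.293 ff 59.7 j [ 0.1   0.33  1.99 -0.    0.82 -0.15]
travel [ 0.0002 -0.0015 -0.0105] twist rad -0.0 toolY ang 14.1 tilt [ 0.0034 -0.0023 -1.    ]
```

send_rows(travel=[[0,-0.001,0.003],[0,-0.0013,0.007],[0,-0.0013,0.011],[0,-0.0013,0.015],[0,-0.0013,0.019],[0,-0.0013,0.023],[0,-0.0013,0.026],[0,-0.0013,0.026],[0,-0.0013,0.026]], twist=[0,0,0,0,0,0,0,0,0])

```text
t: 25.0
tcp_pos: [0.477, 0.0563, 0.0547]
eef_rot: [0.002, 0.615, 0.789, 0.0]
ft_force: [3.2, -8.7, -1.5]
opening: 0.291
finger_force: 59.4
```

```bash
python3 -c "
from h import *
where();plan(tl(0.0004,.04535,.0914),14.1)"
```

```text
t 25.0 tester xyz mm [ 0.67 45.16 54.75] F [ 0.99 -9.24 -1.53] open 0.291 ff 59.4 j [ 0.09  0.36  2.02 -0.    0.75 -0.15]
travel [ 0.0001 -0.0002 -0.0367] twist rad -0.0001 toolY ang 14.09 tilt [ 0.0035 -0.002  -1.    ]
```

send_rows(travel=[[0,-0.0001,0.001],[0,-0.0001,0.002],[0,-0.0001,0.003],[0,-0.0001,0.004],[0,-0.0001,0.0045],[0,-0.0001,0.0045]], twist=[0,0,0,0,0,0])

```text
t: 25.6
tcp_pos: [0.477, 0.0563, 0.0507]
eef_rot: [0.002, 0.615, 0.789, 0.0]
ft_force: [1.9, -7.4, 2.2]
opening: 0.286
finger_force: 59.7
```

```bash
python3 -c "
from h import *
where()"
```

```text
t 25.6 tester xyz mm [ 0.7  45.15 50.66] F [ 0.01 -7.59  2.24] open 0.286 ff 59.7 j [ 0.09  0.37  2.02 -0.    0.74 -0.15]
```

send_rows(travel=[[0,0,0.001],[0,0,0.002],[0,0,0.002],[0,0,0.002]], twist=[0,0,0,0])

```text
t: 26.0
tcp_pos: [0.477, 0.0563, 0.0486]
eef_rot: [0.002, 0.615, 0.789, 0.0]
ft_force: [2.1, -8.2, 3.2]
opening: 0.288
finger_force: 59.7
```

Inside the walls, with no block. The floor is expected at TCP ~40, so I go 6.5 mm to 42.

send_rows(travel=[[0,0,0.001],[0,0,0.002],[0,0,0.003],[0,0,0.004],[0,0,0.005],[0,0,0.006],[0,0,0.0065],[0,0,0.0065]], twist=[0,0,0,0,0,0,0,0])

```text
t: 26.8
tcp_pos: [0.477, 0.0563, 0.0422]
eef_rot: [0.002, 0.615, 0.789, 0.001]
ft_force: [2.3, -7.9, 2.9]
opening: 0.289
finger_force: 59.7
```

send_rows(travel=[[0,0,0.0005],[0,0,0.001],[0,0,0.001]], twist=[0,0,0])

```text
t: 27.1
tcp_pos: [0.477, 0.0563, 0.0412]
eef_rot: [0.002, 0.615, 0.789, 0.001]
ft_force: [3.5, -8.6, 2.9]
opening: 0.293
finger_force: 59.8
```

send_rows(travel=[[0,0,0.0005],[0,0,0.001],[0,0,0.0012],[0,0,0.0012]], twist=[0,0,0,0])

```text
t: 27.5
tcp_pos: [0.4771, 0.0563, 0.04]
eef_rot: [0.002, 0.615, 0.789, 0.001]
ft_force: [2.0, -7.5, 2.5]
opening: 0.293
finger_force: 59.8
```

send_rows(travel=[[0,0,0.0005],[0,0,0.001],[0,0,0.001]], twist=[0,0,0])

```text
t: 27.8
tcp_pos: [0.4771, 0.0563, 0.0399]
eef_rot: [0.002, 0.615, 0.789, 0.001]
ft_force: [-0.5, -8.3, 11.1]
opening: 0.293
finger_force: 61.0
```

Floor contact at the expected height. Sliding back towards the orange pack.

send_rows(travel=[[-0.001,0,0],[-0.002,0,0],[-0.003,0,0],[-0.004,0,0],[-0.005,0,0],[-0.006,0,0],[-0.0065,0,0],[-0.0065,0,0]], twist=[0,0,0,0,0,0,0,0])

```text
t: 28.6
tcp_pos: [0.4784, 0.0511, 0.0399]
eef_rot: [0.001, 0.615, 0.788, 0.001]
ft_force: [-0.6, -3.6, 10.4]
opening: 0.292
finger_force: 60.9
```

```bash
python3 -c "
from h import *
where()"
```

```text
t 28.6 tester xyz mm [ 0.8  39.79 39.9 ] F [-1.42 -3.31 10.36] open 0.292 ff 60.9 j [ 0.08  0.39  2.03 -0.    0.72 -0.16]
```

send_rows(travel=[[-0.0005,0,0],[-0.001,0,0],[-0.001,0,0]], twist=[0,0,0])

```text
t: 28.9
tcp_pos: [0.4786, 0.0502, 0.0399]
eef_rot: [0.001, 0.615, 0.788, 0.001]
ft_force: [-1.1, -2.4, 11.9]
opening: 0.289
finger_force: 60.9
```

```bash
python3 -c "
from h import *
where()"
```

```text
t 28.9 tester xyz mm [ 0.82 38.84 39.87] F [-1.68 -2.06 11.92] open 0.289 ff 60.9 j [ 0.08  0.39  2.03 -0.    0.72 -0.16]
```

send_rows(travel=[[-0.0005,0,0],[-0.001,0,0],[-0.001,0,0]], twist=[0,0,0])

```text
t: 29.2
tcp_pos: [0.4788, 0.0496, 0.0399]
eef_rot: [0.001, 0.615, 0.788, 0.001]
ft_force: [-1.6, -1.4, 10.7]
opening: 0.292
finger_force: 61.0
```

```bash
python3 -c "
from h import *
where()"
```

```text
t 29.2 tester xyz mm [ 0.82 38.22 39.88] F [-1.87 -0.97 10.69] open 0.292 ff 61.0 j [ 0.08  0.39  2.03  0.    0.72 -0.17]
```

One more small nudge to confirm contact, then ease off.

send_rows(travel=[[-0.0004,0,0],[-0.0008,0,0],[-0.0008,0,0]], twist=[0,0,0])

```text
t: 29.5
tcp_pos: [0.4787, 0.0495, 0.0399]
eef_rot: [0.001, 0.616, 0.788, 0.002]
ft_force: [-1.3, 4.0, 11.1]
opening: 0.288
finger_force: 61.0
```

```bash
python3 -c "
from h import *
where()"
```

```text
t 29.5 tester xyz mm [ 0.77 38.19 39.87] F [-0.28  4.23 11.15] open 0.288 ff 61.0 j [ 0.08  0.39  2.03  0.    0.72 -0.17]
```

Home (stopped at 38.2, as predicted). Release and rise, staying clear of the follower.

send_rows(travel=[[0.0008,0,0],[0.0008,0,0]], twist=[0,0])

```text
t: 29.7
tcp_pos: [0.4788, 0.0495, 0.0399]
eef_rot: [0.001, 0.615, 0.788, 0.001]
ft_force: [-1.2, -1.3, 10.7]
opening: 0.288
finger_force: 60.9
```

send_rows(travel=[[0,0,0],[0,0,0],[0,0,0],[0,0,-0.003],[0,0,-0.015],[0,0,-0.04],[0,0,-0.08],[0,0,-0.12],[0,0,-0.15],[0,0,-0.15],[0,0,-0.15]], twist=[0,0,0,0,0,0,0,0,0,0,0], gripper=0.6)

```text
t: 30.8
tcp_pos: [0.4772, 0.0493, 0.1885]
eef_rot: [0.0, 0.615, 0.788, 0.0]
ft_force: [-0.4, 0.0, -1.4]
opening: 0.604
finger_force: 0.0
```

```bash
python3 - <<'E'
from h import *
where()
p,d=arm.camera('side')
cv2.imwrite('pics/f1.png',cv2.resize(p[180:280,160:290],(780,600),interpolation=cv2.INTER_CUBIC)[:,:,::-1])
E
```

```text
t 30.8 tester xyz mm [ -0.78  38.33 188.45] F [-0.41  0.12 -1.4 ] open 0.604 ff 0.0 j [ 0.08  0.2   1.84  0.    1.09 -0.17]
```

View pics/f1.png

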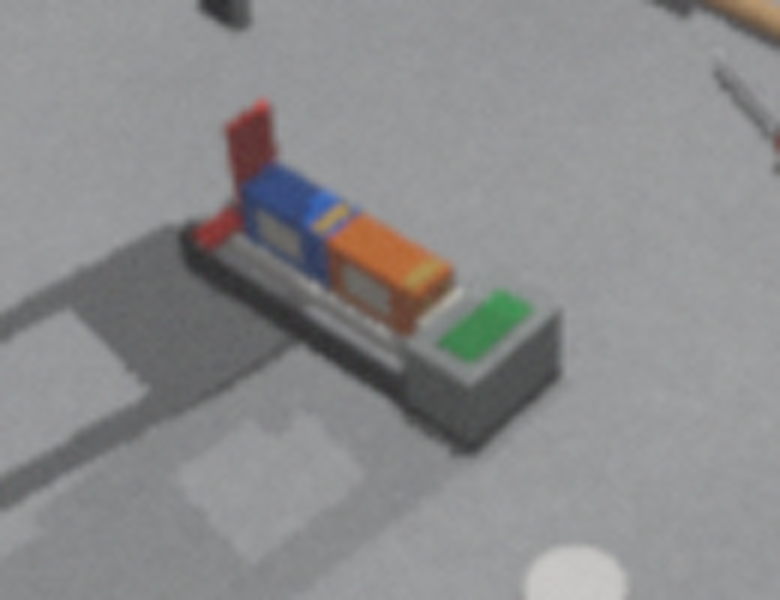

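Both packs sit flush and level (blue around 290,200, orange around 390,260), with no gap between them and the follower closed on blue.

```bash
python3 -c "
from rig import arm
print(arm.close_job())"
```

```text
the job is handed in; nothing more can be done
None
```

The job is handed in: the orange and then the blue pack are in the track, both fully down and let go, with the follower closed behind blue. It took about 31 s of the 72 s allowed, with no measured force above about 12 N, but the hand-in gave no verdict.

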